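# Wedge the white tile and hold it flush

## Task

On the tile stand the white ceramic tile rides on springs between two blue blocks. Take the orange spacer from its rack and slide it all the way down to the base plate, about midway along, in the one gap beside the tile that is wide enough for it (do not force it into the tight gap), and let go of it. Then push the tile down until it is flush with the blue blocks and finish while still holding it down there, leaving the glassware and other things around undisturbed.

Things in the scene. Friction and masses are not known exactly. Their poses are not given: they have to be found in the camera images.
- stand: Fixed aluminium base plate of the tile stand, 130 (x) x 250 (y) x 10 mm. Origin: centre of its underside, on the bench; z up. The tile is in its middle, a blue block either side of the tile along the stand's y axis; the gaps run along the stand's x axis and are open at the top and both ends. The floor of both gaps is the top of this plate, 10 mm above the bench.
- tile_top (a point): Centre of the top face of the tile, a white ceramic tile 90 x 90 mm, 12 mm thick, on a dark steel carrier of the same 90 x 90 mm outline (26 mm high together), centred on the stand and square with it. At rest this point is 48 mm above the bench (8 mm above the blocks' tops), flush it is 40 mm above it. It moves only straight up and down.
- tile (a joint): How far the tile is pushed down, in m: 0 at rest (8 mm proud of the blocks), 0.008 at its firm stop, flush with the blocks. A spring lifts it again when it is let go: it starts to move at about 4 N and needs about 11 N at the stop.
- block_slim: Fixed blue block, 90 mm along the stand's x, 28 mm wide along its y, 30 mm high, standing on the base plate, so its top is 40 mm above the bench. Origin: centre of its underside; axes as the stand's. May be on either side of the tile, its centre 71.5 to 72.5 mm from the tile's centre. Between it and the tile is the WIDE gap, 12.5 to 13.5 mm, 30 mm deep.
- block_broad: Fixed blue block on the other side of the tile, the same except 44 mm wide, so that the gap between it and the tile is only about 5 mm: too tight for the spacer.
- spacer: Loose orange plastic spacer, about 60 g: an upright blade 60 mm (x) x 10 mm (y) x 42 mm high, its lowest 4 mm narrowed to 56 x 8 mm, with a grip post on top of it 30 mm (x) x 14 mm (y), from 42 to 88 mm above the underside. Origin: centre of its underside; z up when it stands. It starts upright in the rack's slot, underside 8 mm above the bench. In place in the gap its underside is 10 mm above the bench and its x axis lies along the stand's x, either way round.
- spacer_grip (a point): Point inside the spacer's grip post, on its centre line, 68 mm above the spacer's underside: the place to pinch it, across the 14 mm (y).
- rack: Fixed black spacer rack, 90 x 60 mm, 32 mm high. Its slot runs along its x axis: 66 mm long, 13 mm wide (y), floor 8 mm above the bench, 24 mm deep. Origin: centre of the underside; z up.
- flask: Bystander: conical flask of 74 mm base diameter, 116 mm high, yellow stopper. Origin: centre of its underside. Leave it where it is.
- jar: Bystander: amber glass jar, 60 mm diameter, 100 mm high, black cap. Origin: centre of its underside. Leave it.
- beaker: Bystander: clear glass beaker, 70 mm diameter, 90 mm high. Origin: centre of its underside. Leave it.
- dish: Bystander: white ceramic dish, 80 mm diameter, 30 mm high. Origin: centre of its underside. Leave it.
- wash_bottle: Bystander: white plastic bottle, 64 mm diameter, 150 mm high, blue cap. Origin: centre of its underside. Leave it.
- stopper: Bystander: dark rubber stopper, 40 mm diameter, 30 mm high. Origin: centre of its underside. Leave it.
There are look-alikes about, which are no part of the job. What is meant by the spacer is not grey, and is the larger of those in its own colour.

How it is judged (in metres and radians):
On the way, in this order (a step that is already met when the one before it is completed fails the run):
1. the spacer stands fully down in the wide gap and has been let go, with the tile still up (horizontal distance between spacer and block_slim below 0.03 m and horizontal distance between spacer and tile_top below 0.062 m and z of spacer in the frame of stand below 0.013 m and angle between spacer's own z axis and vertical below 0.2 rad and angle between the x axis of spacer and the x axis of stand, either way round below 0.15 rad and contact force between the fingers and spacer below 0.3 N and value of joint tile below 0.004 m), for 0.2 s.
2. the robot pushes the tile flush, the spacer staying in place (horizontal distance between spacer and block_slim below 0.03 m and horizontal distance between spacer and tile_top below 0.062 m and z of spacer in the frame of stand below 0.013 m and angle between spacer's own z axis and vertical below 0.2 rad and angle between the x axis of spacer and the x axis of stand, either way round below 0.15 rad and value of joint tile above 0.0065 m and contact force between any of the fingers, the arm and tile above 3 N), for 0.3 s.
At the end, for the whole second after the job is handed in: The robot still pushes the tile (over 3 N), which is still and flush within 1.5 mm. The released spacer stands upright (0.2 rad) on the base plate (within 3 mm) in the gap beside the slim block, along it (0.15 rad), within about 18 mm of midway along (all of step 2 and contact force between the fingers and spacer below 0.3 N and velocity of joint tile below 0.01 m/s and linear speed of spacer below 0.02 m/s); the arm keeps its last pose, push and grip.
It fails at once if the spacer is forced against the broad block (over 12 N), that is into the tight gap (contact force between spacer and block_broad above 12 N).
It fails at once if a bystander is moved more than 25 mm (distance of any of flask, jar, beaker, dish, wash_bottle, stopper from where it was at the start of the episode above 0.025 m).
It fails at once if a bystander is tipped more than 0.4 rad (angle between any of flask, jar, beaker, dish, wash_bottle, stopper's own z axis and vertical above 0.4 rad).
It also fails if it takes over 48 s, if anything falls off the work surface, if the arm or the gripper's body presses on something with over 40 N, if the wrist force passes 120 N, or if a joint passes its speed limit or range.

## Robot

A 6-joint arm with a two-finger parallel gripper is mounted at the origin on the work surface. World frame = base frame: x ahead of the robot, y to its left, z up, the work surface at z = 0. Lengths are in m, angles in degrees, forces in N, time in s.
With the tool pointing down it reaches from about 0.35 to 0.875 m from the base axis. Payload 4.2 kg.
Tool frame: the origin (TCP) lies on the centre line of the jaws, within the pads' length; the fingertips stand 19 mm ahead of it and the grasp point (between the pads) is the TCP; x points along the fingers, y is the direction in which the jaws open and shut, and the axes are right-handed (so a half turn about x gives the same grasp; the last joint's range is limited). The gripper opens to 87 mm and grips with 3 to 60 N. Pads are 19 mm wide; open, the fingers measure 117 mm over their backs; the gripper's body (75 mm by 190 mm) begins 51 mm behind the grasp point.
Start: joints at [89.244, 22.042, 0.453, 0, -68.411, -14.817], TCP at [0.168, 0.602, 0.242] pointing down, gripper open.
Joint ranges: [-179.83, 179.83], [-69.29, 118.12], [-61.27, 80.66], [-181.25, 117.63], [-171.15, -9.14], [-177.46, 177.46]. Speed limits (degrees/s): [159.86, 159.86, 180, 180, 180, 180].

## Interface

Orientations are given as a 3x3 rotation matrix whose columns are the frame's x, y, z axes.
In Python, from station import * gives the robot as it stands.
- The arm moves only by the shell command python3 -m creep 'ROWS'. ROWS is JSON, a list of rows, each a list of 5 numbers: the opening, from 0 (shut) to 1 (fully open), then the shift along the world's x, y, z in mm, then the turn about the world's z in rad. In form: [[jaw, x, y, z, turn], ...]. A call has exactly 8 rows; each row is the pose to reach, as a shift and turn from the pose measured when the call began; what a row does not reach only later rows make up. A row lasts 1/10 s, in which the tool goes at most 50 mm and 8.59 degrees, less where a joint would pass 70% of its speed; a pose out of reach is approached as far as the arm can. A call with a gripper value outside its range is refused whole. The fingers move at their own pace and stop on an object; the grip force is fixed at half the most. Time passes only in rows, so rows that repeat a pose let the fingers close, or fill a call up. It gives the time, the measured TCP pose, the force and the opening at its end, in the units of the state.
- sense(): the state, without advancing time (a new reading comes with each control period).
- capture(name): name is "scene" or "side" or "wrist"; returns a dict with "image" (420x560x3 uint8, blue, green, red), "z_map" (420x560 float32, m along the optical axis (not along the pixel's ray), 0 where there is no reading), "mtx" (3x3 intrinsics, pixels), "k1" (the pictures are not rectified: a ray, as slopes to the right and down, at radius r is drawn at 1 + k1 r^2 times it, then the intrinsics apply), "eye" and "attitude" of the camera in the world. Camera axes: x right, y up, looking along -z (the intrinsics and any distortion apply to the point x, -y, -z); pixel columns grow to the right and rows downward; lengths in m; the calibration is good to about 2 mm. A picture is of the moment at which its call begins.
- finish_job(): hands the job in, once; it reports no verdict.
Trained networks look in a picture, given as the dict that the camera call returned (one of the last four; its "shot" number tells which), for a name from the list of things; names that differ only in an ending like _2 or _b are one class to them, and where a whole thing is asked for, a point or a joint stands for the part that bears it (a point fixed in the world has none). Each returns a list of dicts, best first, with "confidence" (0 to 1); they miss things now and then, are a little off and sometimes report something else, mostly with a low value. They report only what shows in the picture. A call takes as long as a camera call. They do not tell look-alikes from the thing itself.
- look_for(picture, thing): "box" ([left, top, right, bottom] in pixels, round what is visible of it).
- mark_of(picture, thing): "centre" ([column, row] in pixels: a listed point, or the origin of a listed thing).
The state is a dict: "time_s": time; "joints": joint angles; "joint_velocities": joint speeds; "effort": joint torques, N m; "tcp_pos": TCP position; "ee_rot": TCP orientation; "wrist_force": force on the tool from outside, world axes, zero at the start; "moment": the same for the moment, N m; "gripper_width": opening from 0.0 (shut) to 1.0 (fully open).
Only numpy, scipy, OpenCV 4.12 (cv2) and the standard library are available. Lean on these libraries where they do the work, as an engineer would, in place of code of your own. Each camera call takes 0.05 s, during which the arm holds its last target.

## Working session

There is one attempt and no reset: what is moved stays moved. The work goes in short steps, Python scripts to look and compute and a shell command to move; the robot and the scene stay as the last step left them, time stands still between calls to the robot, and variables do not carry over. Pictures are saved under pics/ and viewed, and the job is handed in when it is done.

```bash
mkdir -p pics; ls; python3 - <<'E'
from station import *
import cv2
s=sense(); print(s['time_s'],s['tcp_pos'],s['ee_rot'],s['gripper_width'],s['joints'])
for n in ["scene","side"]:
    c=capture(n); cv2.imwrite(f"pics/{n}0.png",c["image"]); print(n,c['mtx'],c['k1'],c['eye'],c['attitude'])
    for t in ["stand","tile_top","spacer","spacer_grip","rack","block_slim","block_broad","flask","jar","beaker","dish","wash_bottle","stopper"]:
        print(t,[(d['box'],round(d['confidence'],2)) for d in look_for(c,t)][:3] ,[(d['centre'],round(d['confidence'],2)) for d in mark_of(c,t)][:3])
E
```

```text
pics
0.0 [0.16764023 0.60150159 0.24043263] [[-5.11362078e-04 -2.68724473e-01 -9.63216952e-01]
 [-2.17059232e-03 -9.63214510e-01  2.68724944e-01]
 [-9.99997514e-01  2.22816707e-03 -9.07399048e-05]] 1.0009180693528394 [ 8.92413443e+01  2.20919044e+01  3.77882696e-01 -2.97357372e-02
 -6.84107239e+01 -1.48187865e+01]
scene [[461.81035532   0.         284.25965529]
 [  0.         461.81035532 215.99638728]
 [  0.           0.           1.        ]] -0.0551009442204012 [1.10225989 0.62274192 1.07589906] [[-0.75497079 -0.48483009  0.4415415 ]
 [ 0.65555279 -0.57486793  0.48967071]
 [ 0.01642095  0.65914084  0.75184021]]
stand [([253.5, 207.4, 344.5, 279.0], 0.94)] []
tile_top [([274.7, 213.6, 320.3, 253.4], 0.97)] [([298.1, 232.1], 0.98), ([230.3, 187.2], 0.51), ([408.7, 285.0], 0.45)]
spacer [([223.1, 163.7, 238.5, 186.4], 0.76), ([216.4, 147.0, 230.7, 172.1], 0.75), ([235.4, 190.6, 252.8, 208.2], 0.43)] [([245.3, 201.9], 0.61), ([223.8, 166.2], 0.59), ([316.2, 255.8], 0.58)]
spacer_grip [([214.5, 146.4, 229.9, 172.5], 0.71), ([220.6, 167.9, 239.5, 186.2], 0.56), ([238.1, 190.2, 254.0, 20
[... 1805 characters left out ...]
([238.9, 196.0], 0.69), ([242.4, 123.3], 0.59)]
block_broad [([246.9, 213.0, 291.4, 244.6], 0.83), ([319.0, 267.3, 341.9, 298.3], 0.56)] [([269.0, 232.3], 0.93)]
flask [([341.7, 168.7, 366.7, 212.2], 0.84), ([205.1, 266.0, 237.3, 310.9], 0.6)] [([352.9, 202.1], 0.89)]
jar [([381.9, 267.7, 413.5, 317.9], 0.83)] [([392.0, 302.9], 0.74), ([222.2, 302.4], 0.48)]
beaker [([203.6, 265.3, 239.0, 313.9], 0.86)] [([220.8, 300.9], 0.83)]
dish [([280.4, 362.1, 321.4, 394.4], 0.89), ([304.0, 281.2, 349.9, 313.9], 0.32)] [([299.9, 385.3], 0.6)]
wash_bottle [([230.1, 79.1, 253.2, 128.8], 0.81), ([249.0, 212.5, 289.4, 243.5], 0.27)] []
stopper [([149.3, 154.6, 162.0, 175.5], 0.52)] [([158.1, 166.3], 0.47)]
```

```bash
python3 - <<'E'
import cv2
a=cv2.imread("pics/scene0.png"); b=cv2.imread("pics/side0.png")
cv2.imwrite("pics/s0crop.png",cv2.resize(a[120:300,170:430],(780,540),interpolation=cv2.INTER_CUBIC))
cv2.imwrite("pics/d0crop.png",cv2.resize(b[170:400,190:430],(600,575),interpolation=cv2.INTER_CUBIC))
E
```

```text
(no output)
```

View pics/scene0.png

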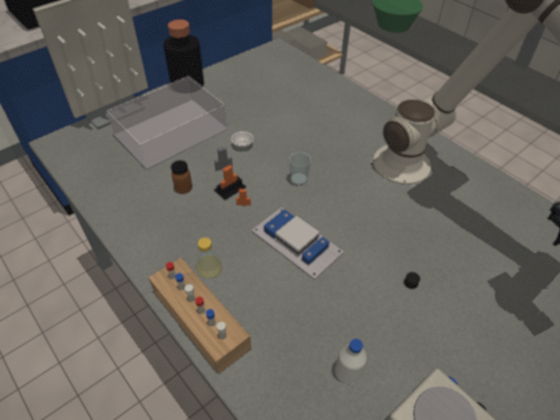

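View pics/s0crop.png

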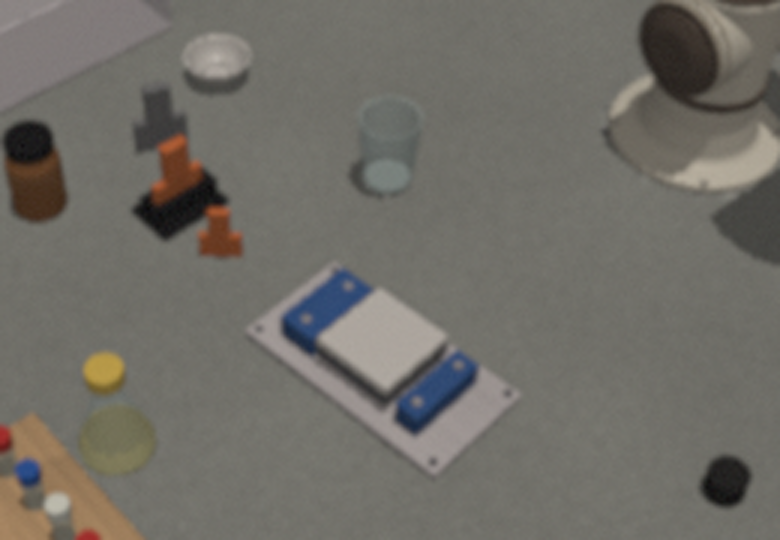

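View pics/d0crop.png

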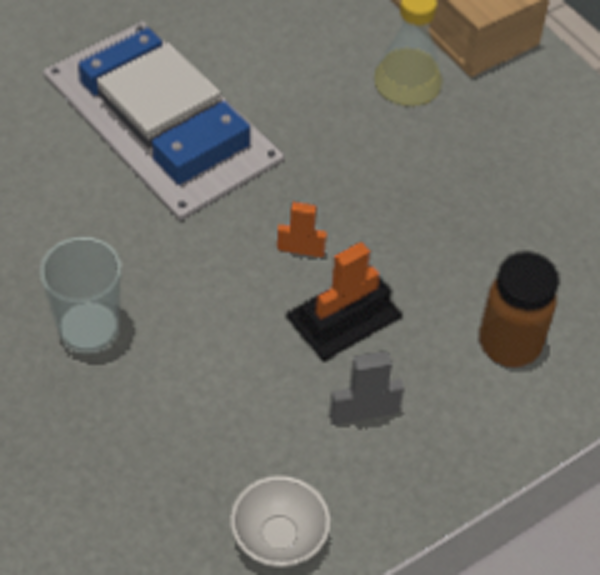

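The scene shows three candidates: a large orange spacer in the black rack (scene 228,178; side 331,283), a small orange look-alike (scene 243,197; side 311,262) and a grey one (scene 223,158; side 337,325). I'm choosing the large orange one in the rack. Next I'll measure positions.

```bash
cat > h.py <<'E'
from station import *
import numpy as np, cv2
def ray(c,uv):
    K=np.array(c['mtx']); k=c['k1']
    p=cv2.undistortPoints(np.array([[uv]],float),K,np.array([k,0,0,0,0.]))[0,0]
    R=np.array(c['attitude']); return R@np.array([p[0],-p[1],-1.0])
def onz(c,uv,z):
    d=ray(c,uv); e=np.array(c['eye']); return e+d*(z-e[2])/d[2]
def proj(c,P):
    P=np.atleast_2d(P); R=np.array(c['attitude']); q=(P-np.array(c['eye']))@R
    x=q[:,0]/-q[:,2]; y=-q[:,1]/-q[:,2]; f=1+c['k1']*(x*x+y*y); K=np.array(c['mtx'])
    return np.c_[K[0,0]*x*f+K[0,2],K[1,1]*y*f+K[1,2]]
def cloud(c):
    h,w=c['z_map'].shape; u,v=np.meshgrid(np.arange(w),np.arange(h))
    K=np.array(c['mtx'])
    p=cv2.undistortPoints(np.stack([u,v],-1).reshape(-1,1,2).astype(float),K,np.array([c['k1'],0,0,0,0.]))[:,0]
    z=c['z_map'].reshape(-1,1); q=np.c_[p[:,0]*z[:,0],-p[:,1]*z[:,0],-z[:,0]]
    X=q@np.array(c['attitude']).T+np.array(c['eye']); X[z[:,0]==0]=np.nan
    return X.reshape(h,w,3)
E
python3 - <<'E'
from h import *
for n in ["scene","side"]:
    c=capture(n); X=cloud(c)
    hsv=cv2.cvtColor(c['image'],cv2.COLOR_BGR2HSV)
    def comps(m,name,lo=25):
        k,l,s,ce=cv2.connectedComponentsWithStats(m.astype(np.uint8))
        for i in range(1,k):
            if s[i,4]>lo:
                P=X[l==i]; P=P[np.isfinite(P[:,0])]
                if np.median(P[:,0])<0 or len(P)<lo: continue
                xy=P[:,:2]; top=P[P[:,2]>np.percentile(P[:,2],60)]
                print(n,name,ce[i].round(),s[i,4],'mean',P.mean(0).round(3),'topmean',top.mean(0).round(3),'zmax',P[:,2].max().round(3), cv2.minAreaRect((xy*1000).astype(np.float32)))
    comps((hsv[...,0]<14)&(hsv[...,1]>150)&(hsv[...,2]>110),'orange')
    comps((hsv[...,0]>100)&(hsv[...,0]<125)&(hsv[...,1]>140)&(hsv[...,2]>50),'blue')
    ws={"scene":dict(tile=(298,232),flask=(206.4,265.8),jar=(183,187),beaker=(298.6,177.9),dish=(240,140),rack=(231.3,188.3),wb=(348,371),st=(407.6,280.6)),"side":dict(tile=(255.8,204.6),flask=(353,202),jar=(392,303),beaker=(221,301),dish=(300,385),rack=(328.3,296.1),wb=(242,123),st=(158,166))}[n]
    for k,v in ws.items(): print(n,k,onz(c,v,0.048 if k=='tile' else 0).round(3))
E
```

```text
scene orange [227. 168.] 36 mean [ 0.53  -0.281  0.092] topmean [ 0.531 -0.279  0.097] zmax 0.1 ((503.28466796875, -317.93426513671875), (119.20355987548828, 22.20069694519043), 54.350440979003906)
scene orange [169. 265.] 35 mean [ 0.871 -0.058  0.125] topmean [ 0.87  -0.058  0.127] zmax 0.128 ((872.5362548828125, -58.41019821166992), (15.286042213439941, 15.291364669799805), 30.16822052001953)
scene orange [199. 300.] 46 mean [0.871 0.073 0.126] topmean [0.871 0.073 0.127] zmax 0.129 ((871.28662109375, 73.53123474121094), (16.95090675354004, 14.793540954589844), 54.281368255615234)
scene blue [33. 95.] 2299 mean [ 0.811 -1.329 -0.062] topmean [ 0.8   -1.301  0.062] zmax 0.139 ((880.5786743164062, -1488.990478515625), (200.10205078125, 517.3414306640625), 24.339950561523438)
scene blue [ 45. 175.] 200 mean [ 0.897 -1.448 -0.559] topmean [ 0.898 -1.469 -0.501] zmax -0.419 ((899.156982421875, -1525.2235107421875), (22.598918914794922, 475.4114990234375), 2.556110382080078)
scene blue [277. 223.] 205 mean [ 0.527 -0.047  0.039] topmean [ 0.524 -0.047  0.042] zmax 0.047 ((520.0922241210
[... 3778 characters left out ...]
(27.16610336303711, 13.597639083862305), 39.45191955566406)
side blue [236. 193.] 220 mean [0.495 0.088 0.041] topmean [0.501 0.089 0.045] zmax 0.048 ((501.2934875488281, 92.55900573730469), (88.94877624511719, 29.18548011779785), 5.998602390289307)
side blue [270. 227.] 659 mean [ 0.511 -0.057  0.038] topmean [ 0.515 -0.052  0.044] zmax 0.048 ((514.2901000976562, -50.852134704589844), (88.68797302246094, 48.782527923583984), 7.88301944732666)
side tile [0.514 0.018 0.048]
side flask [ 0.763 -0.066  0.   ]
side jar [ 0.646 -0.374  0.   ]
side beaker [ 0.317 -0.166  0.   ]
side dish [ 0.359 -0.433  0.   ]
side rack [ 0.533 -0.281  0.   ]
side wb [0.676 0.396 0.   ]
side st [0.371 0.343 0.   ]
```

```bash
python3 -m creep '[[1,19,-46,4,0],[1,38,-92,8,0],[1,57,-138,12,0],[1,76,-184,16,0],[1,95,-230,20,0],[1,114,-276,24,0],[1,133,-322,28,0],[1,152,-368,32,0]]'
```

```text
time_s: 3.6
tcp_pos: [0.32, 0.2321, 0.2741]
ee_rot: [[0.001, -0.267, -0.964], [0.001, -0.964, 0.267], [-1.0, -0.001, -0.001]]
wrist_force: [1.4, 1.0, 0.7]
gripper_width: 1.004
```

```bash
python3 -m creep '[[1,19,-46,0,0],[1,38,-92,0,0],[1,57,-138,0,0],[1,76,-184,0,0],[1,95,-230,0,0],[1,114,-276,0,0],[1,133,-322,0,0],[1,152,-368,0,0]]'
python3 - <<'E'
from h import *
c=capture("wrist"); cv2.imwrite("pics/w1.png",c["image"]); print(c['eye'],c['attitude'],c['k1'])
E
```

```text
time_s: 4.4
tcp_pos: [0.4724, -0.1381, 0.2745]
ee_rot: [[0.002, -0.268, -0.963], [0.001, -0.963, 0.268], [-1.0, -0.002, -0.002]]
wrist_force: [-0.1, 1.1, 0.2]
gripper_width: 0.999
[ 0.53519481 -0.15605948  0.4171014 ] [[-2.67235777e-01  9.36101095e-01  2.28691451e-01]
 [-9.63630851e-01 -2.59406617e-01 -6.42167455e-02]
 [-7.89290143e-04 -2.37535149e-01  9.71378623e-01]] -0.005052477356164448
```

View pics/w1.png

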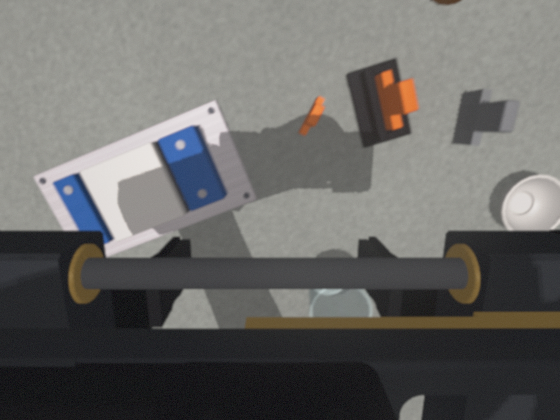

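The wrist picture shows the rack with the large orange spacer at (380,100), the small look-alike at (313,117), the grey one at (485,118), and the stand with its slim block at (80,208) and broad block at (192,167). Next I'll check a close crop and measure.

```bash
python3 - <<'E'
from h import *
c=capture("wrist"); X=cloud(c); im=c['image']
cv2.imwrite("pics/w1c.png",cv2.resize(im[30:170,270:550],(800,400),interpolation=cv2.INTER_CUBIC))
np.save('X1.npy',X); cv2.imwrite('im1.png',im)
hsv=cv2.cvtColor(im,cv2.COLOR_BGR2HSV)
def rep(name,m):
    P=X[m]; r=cv2.minAreaRect((P[:,:2]*1000).astype(np.float32)); print(name,m.sum(),np.round(r[0],1),np.round(r[1],1),round(r[2],1),'z',np.nanmedian(P[:,2]).round(4))
win=np.zeros(hsv.shape[:2],bool); win[40:160,335:440]=1
org=(hsv[...,0]<16)&(hsv[...,1]>140)&(hsv[...,2]>60)&win
Z=X[...,2]
print(np.histogram(Z[org],bins=np.arange(0,.12,.01)))
rep('post',org&(Z>0.088)); rep('blade',org&(Z>.04)&(Z<.058))
black=(hsv[...,2]<75)&win&(Z>.022)&(Z<.042); rep('rack',black)
blue=(hsv[...,0]>100)&(hsv[...,0]<125)&(hsv[...,1]>140)&(Z>.034)&(Z<.05)
w=blue.copy(); w[:,:140]=0; rep('broad',w); w=blue.copy(); w[:,140:]=0; w[:, :40]=0; rep('slim',w)
print(mark_of(c,"spacer_grip")[:3])
t=mark_of(c,"tile_top")[:1]; print(t)
E
```

```text
(array([  5,   3,  50, 184, 315, 132, 101, 106, 110, 500,   0]), array([0.  , 0.01, 0.02, 0.03, 0.04, 0.05, 0.06, 0.07, 0.08, 0.09, 0.1 ,
       0.11]))
post 525 [ 530.5 -282. ] [28.9 13.6] 0.8 z 0.095
blade 430 [ 530.6 -281.6] [59.1 12.7] 1.5 z 0.0492
rack 1053 [ 529.8 -282.6] [79.1 33.7] 1.1 z 0.0312
broad 2381 [517.5 -51.6] [85.7 43.2] 6.3 z 0.0391
slim 1118 [504.5  90.6] [84.4 28. ] 6.1 z 0.0388
[{'centre': [305.2, 118.5], 'confidence': 0.89}, {'centre': [392.9, 102.0], 'confidence': 0.65}, {'centre': [487.5, 118.0], 'confidence': 0.58}]
[{'centre': [128.7, 202.5], 'confidence': 0.87}]
```

View pics/w1c.png

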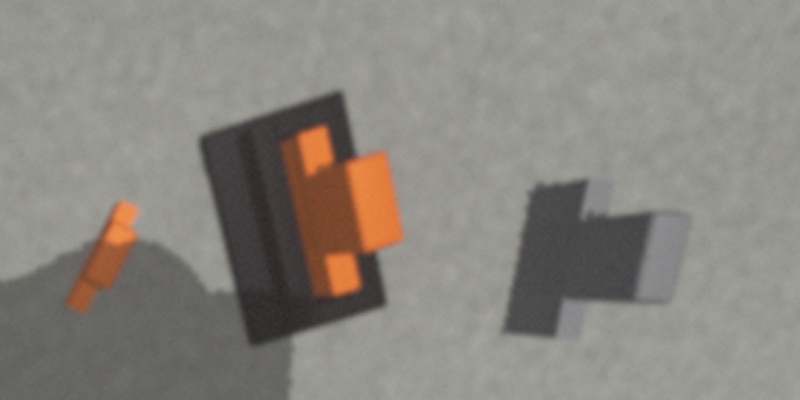

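```bash
python3 -m creep '[[0.6,10,-25,-10,0.05],[0.6,20,-50,-25,0.1],[0.6,30,-75,-40,0.15],[0.6,40,-100,-58,0.2],[0.6,50,-125,-78,0.25],[0.6,58,-144,-100,0.29],[0.6,58,-144,-114,0.29],[0.6,58,-144,-114,0.29]]'
python3 - <<'E'
from h import *
c=capture("wrist"); X=cloud(c); im=c['image']; cv2.imwrite("pics/w2.png",im)
hsv=cv2.cvtColor(im,cv2.COLOR_BGR2HSV); Z=X[...,2]
near=(abs(X[...,0]-.53)<.05)&(abs(X[...,1]+.282)<.05)
org=(hsv[...,0]<16)&(hsv[...,1]>140)&(hsv[...,2]>60)&near
def rep(name,m):
    P=X[m]
    if len(P)<10: return print(name,len(P))
    r=cv2.minAreaRect((P[:,:2]*1000).astype(np.float32)); print(name,m.sum(),np.round(r[0],1),np.round(r[1],1),round(r[2],1),'z',np.nanmedian(P[:,2]).round(4))
rep('post',org&(Z>0.088)); rep('blade',org&(Z>.04)&(Z<.058))
print(sense()['tcp_pos'],sense()['wrist_force'])
E
```

```text
time_s: 5.4
tcp_pos: [0.5286, -0.2792, 0.1574]
ee_rot: [[-0.006, 0.017, -1.0], [0.003, -1.0, -0.017], [-1.0, -0.003, 0.006]]
wrist_force: [-0.8, 0.3, -0.1]
gripper_width: 0.607
post 947 [ 531.  -282.6] [29.8 13.6] 1.6 z 0.095
blade 303 [ 552.7 -283.4] [13.1 16.7] 85.8 z 0.0493
[ 0.52950364 -0.27943231  0.15911075] [ 0.40754293  0.19308238 -0.32504678]
```

View pics/w2.png

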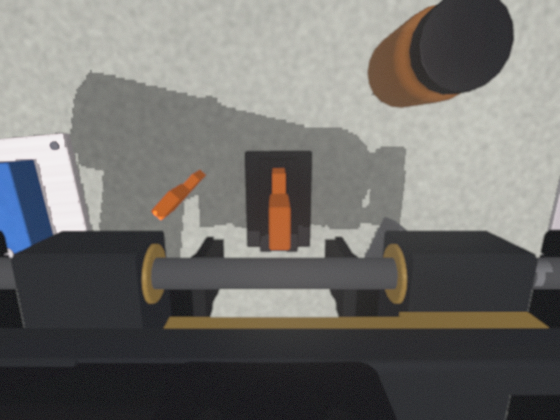

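The post sits between the jaws at (280,220). Now I'll descend and close.

```bash
python3 -m creep '[[0.6,2,-3,-20,0],[0.6,2,-3,-45,0],[0.6,2,-3,-65,0],[0.6,2,-3,-78,0],[0.6,2,-3,-83,0],[0.6,2,-3,-83,0],[0.1,2,-3,-83,0],[0,2,-3,-83,0]]'; python3 -m creep '[[0,0,0,0,0],[0,0,0,0,0],[0,0,0,0,0],[0,0,0,5,0],[0,0,0,15,0],[0,0,0,30,0],[0,0,0,50,0],[0,0,0,70,0]]'
```

```text
time_s: 6.25
tcp_pos: [0.5323, -0.2826, 0.0774]
ee_rot: [[-0.001, 0.018, -1.0], [0.001, -1.0, -0.018], [-1.0, -0.001, 0.001]]
wrist_force: [0.6, 0.4, 0.0]
gripper_width: 0.493
time_s: 7.05
tcp_pos: [0.5322, -0.2826, 0.1487]
ee_rot: [[-0.0, 0.018, -1.0], [0.001, -1.0, -0.018], [-1.0, -0.001, 0.0]]
wrist_force: [0.2, -0.0, 0.1]
gripper_width: 0.159
```

```bash
python3 -m creep '[[0,0,10,40,0],[0,-10,50,75,0.02],[0,-25,98,95,0.04],[0,-40,147,100,0.06],[0,-55,195,100,0.08],[0,-70,243,100,0.09],[0,-82,291,100,0.09],[0,-92,335,100,0.09]]'
cat > m.py <<'E'
from h import *
import sys
c=capture("wrist"); X=cloud(c); im=c['image']; cv2.imwrite(sys.argv[1],im)
hsv=cv2.cvtColor(im,cv2.COLOR_BGR2HSV); Z=X[...,2]
near=(abs(X[...,0]-.51)<.13)&(abs(X[...,1]-.02)<.16)
def rep(name,m):
    m=cv2.morphologyEx(m.astype(np.uint8),cv2.MORPH_OPEN,np.ones((3,3)))>0
    P=X[m]
    if len(P)<10: return print(name,len(P))
    r=cv2.minAreaRect((P[:,:2]*1000).astype(np.float32)); print(name,m.sum(),np.round(r[0],1),np.round(r[1],1),round(r[2],1),'z',np.nanmedian(P[:,2]).round(4))
blue=(hsv[...,0]>100)&(hsv[...,0]<125)&(hsv[...,1]>120)&near&(Z>.034)&(Z<.05)
k,l,s,ce=cv2.connectedComponentsWithStats(blue.astype(np.uint8))
for i in range(1,k):
    if s[i,4]>200: rep(f'blue{ce[i].round()}',l==i)
rep('tile',(hsv[...,1]<40)&(hsv[...,2]>140)&near&(Z>.043)&(Z<.055))
s_=sense(); print(s_['tcp_pos'],s_['ee_rot'][:,1],s_['wrist_force'],s_['gripper_width'],s_['time_s'])
E
python3 m.py pics/w3.png
```

```text
time_s: 7.85
tcp_pos: [0.4402, 0.0498, 0.2499]
ee_rot: [[0.002, 0.108, -0.994], [0.002, -0.994, -0.108], [-1.0, -0.001, -0.002]]
wrist_force: [1.6, 0.4, -0.9]
gripper_width: 0.156
blue[239. 118.] 1421 [512.5  94.2] [67.9 24.5] 5.5 z 0.0392
blue[376. 118.] 2351 [527.  -47.6] [66.  40.9] 6.3 z 0.0393
tile 7918 [510.  21.] [90.3 89.6] 5.8 z 0.0473
[0.43955002 0.05528205 0.25000616] [ 0.1148325  -0.99337695 -0.00396754] [-2.69945545  2.17029509 -1.35344244] 0.15833188328373546 7.9
```

View pics/w3.png

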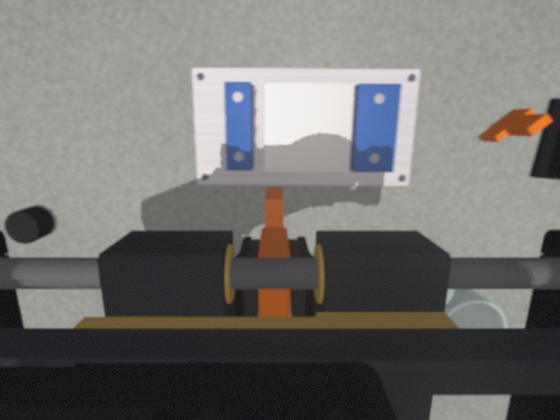

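```bash
cat > e.py <<'E'
from h import *
import sys
c=capture("wrist"); im=c['image']; X=cloud(c); cv2.imwrite(sys.argv[1],im); Z=X[...,2]
hsv=cv2.cvtColor(im,cv2.COLOR_BGR2HSV).astype(float)
yaw=np.radians(float(sys.argv[2])); T=np.array([.510,.021])
ux=np.array([np.cos(yaw),np.sin(yaw)]); uy=np.array([-ux[1],ux[0]])
def samp(ch,P):
    uv=proj(c,P); return cv2.remap(ch.astype(np.float32),uv[:,0].astype(np.float32)[None],uv[:,1].astype(np.float32)[None],cv2.INTER_LINEAR)[0]
b=im[...,0].astype(float)-im[...,2]  # blue minus red
def edges(z,ylo,yhi,xs,ch):
    out=[]; ys=np.arange(ylo,yhi,.00025)
    for x in xs:
        P=np.c_[T+ux*x+ys[:,None]*uy, np.full(len(ys),z)]
        v=cv2.GaussianBlur(samp(ch,P)[None],(0,0),3)[0]; g=np.gradient(v); i=np.argmax(abs(g)); out.append((x*1000,ys[i]*1000))
    out=np.array(out); p=np.polyfit(out[:,0],out[:,1],1); print('z',z,'y@0=%.2f med %.2f slope deg %.2f'%(p[1],np.median(out[:,1]),np.degrees(p[0])),'sd %.2f'%np.std(out[:,1]-np.polyval(p,out[:,0])))
xs=np.arange(-.0,.040,.002)
print('slim inner'); edges(.04,.052,.064,xs,b)
print('slim outer'); edges(.04,.080,.093,xs,b)
print('broad inner'); edges(.04,-.056,-.047,xs,b)
print('broad outer'); edges(.04,-.1,-.088,xs,b)
m=(hsv[...,0]<16)&(hsv[...,1]>140)&(hsv[...,2]>60)&(Z>.12)
s=sense(); tp=np.array(s['tcp_pos']); ty=-np.array(s['ee_rot'])[:2,1]
P=X[m]; 
if len(P)>20:
    d=P[:,:2]-tp[:2]; tx=np.array([ty[1],-ty[0]]); q=np.c_[d@tx,d@ty,P[:,2]-tp[2]]*1000
    print('spacer pts rel tcp (along,across,z):',np.percentile(q,[2,50,98],axis=0).round(1).tolist())
    sel=(abs(q[:,2]+26)<2); print('blade top',sel.sum(),np.percentile(q[sel],[3,50,97],axis=0).round(1).tolist() if sel.sum() else '')
print('tcp',tp.round(4),'yaw',np.degrees(np.arctan2(-ty[0],ty[1])).round(2),s['wrist_force'].round(1),s['time_s'])
d=tp[:2]-T; print('tcp in stand frame', (d@ux*1000).round(1),(d@uy*1000).round(1))
E
python3 e.py pics/w4.png 5.8
```

```text
slim inner
z 0.04 y@0=57.54 med 57.50 slope deg -0.01 sd 0.09
slim outer
z 0.04 y@0=84.49 med 84.50 slope deg 0.31 sd 0.10
broad inner
z 0.04 y@0=-49.91 med -50.00 slope deg -0.17 sd 0.16
broad outer
z 0.04 y@0=-93.04 med -93.00 slope deg 0.07 sd 0.05
spacer pts rel tcp (along,across,z): [[-13.6, -4.4, -49.3], [13.2, 2.1, 4.4], [28.7, 8.5, 15.9]]
blade top 46 [[13.2, -3.0, -27.9], [13.6, 2.1, -25.6], [13.8, 6.7, -24.1]]
tcp [0.4402 0.0527 0.25  ] yaw 6.69 [-0.1  0.3 -0.2] 7.95
tcp in stand frame -66.2 38.6
```

```bash
python3 -m creep '[[0,20,6,-10,0],[0,45,13,-30,0],[0,65,19,-60,0],[0,65,19,-90,0],[0,65,19,-115,0],[0,65,19,-125,0],[0,65,19,-125,0],[0,65,19,-125,0]]'; python3 e.py pics/w5.png 5.85
python3 - <<'E'
from h import *
for n in ("scene","side"):
    c=capture(n); u=proj(c,np.array([.505,.072,.08]))[0].astype(int); print(u)
    cv2.imwrite(f"pics/{n}5.png",cv2.resize(c['image'][u[1]-50:u[1]+50,u[0]-65:u[0]+65],(780,600),interpolation=cv2.INTER_CUBIC))
E
```

```text
time_s: 8.75
tcp_pos: [0.5062, 0.0717, 0.1264]
ee_rot: [[0.004, 0.117, -0.993], [0.003, -0.993, -0.117], [-1.0, -0.003, -0.005]]
wrist_force: [1.4, 0.1, -0.5]
gripper_width: 0.158
slim inner
z 0.04 y@0=57.22 med 57.25 slope deg 0.36 sd 0.20
slim outer
z 0.04 y@0=85.00 med 85.00 slope deg -0.00 sd 0.00
broad inner
z 0.04 y@0=-48.50 med -48.50 slope deg 0.00 sd 0.00
broad outer
z 0.04 y@0=-92.73 med -92.75 slope deg -0.09 sd 0.05
spacer pts rel tcp (along,across,z): [[-13.6, -7.3, -5.3], [-3.5, -0.8, 13.8], [14.1, 6.0, 17.3]]
blade top 0 
tcp [0.5064 0.0719 0.1267] yaw 6.7 [-0.   0.4 -0.8] 8.8
tcp in stand frame 1.6 51.0
[310 234]
[241 184]
```

View pics/w5.png

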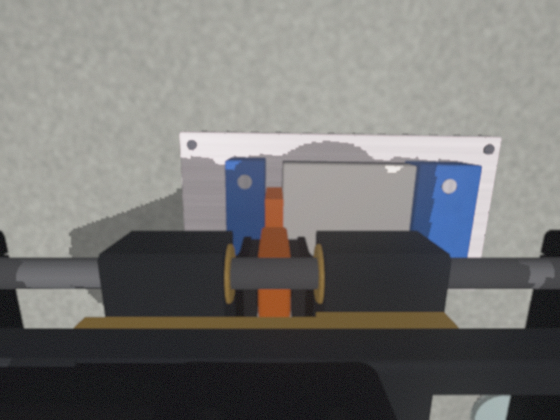

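View pics/scene5.png

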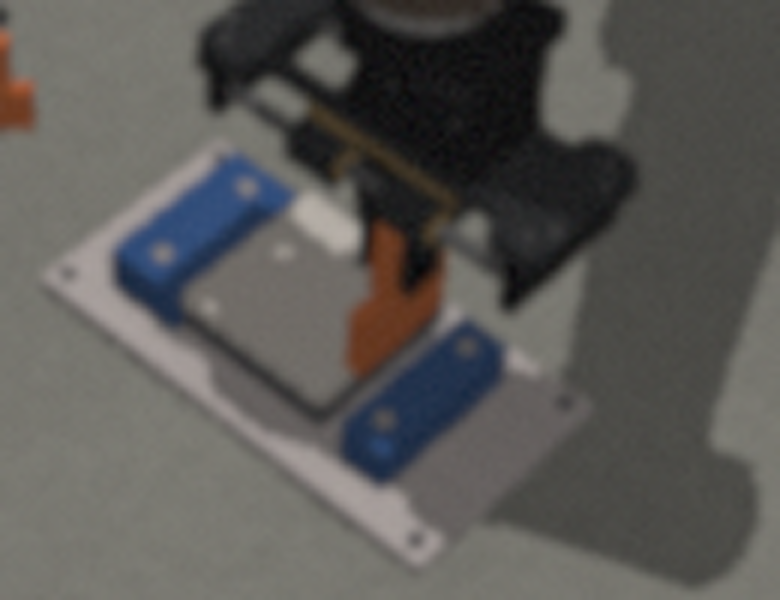

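View pics/side5.png

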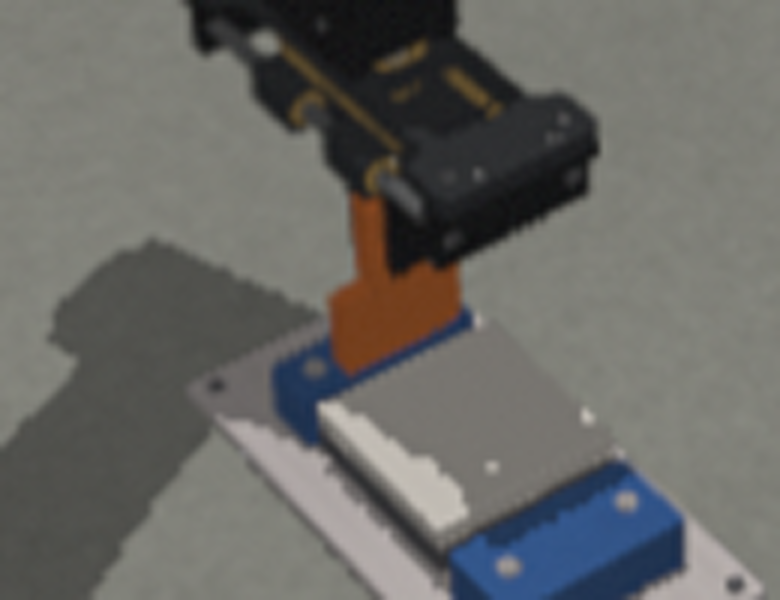

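The spacer's nose (265–283 px at row 188) lines up with the gap edges (266 and 283 px), and the side and scene views agree. I'll lower it partway and check the force.

```bash
python3 -m creep '[[0,0,0,-4,0],[0,0,0,-8,0],[0,0,0,-12,0],[0,0,0,-16,0],[0,0,0,-20,0],[0,0,0,-24,0],[0,0,0,-28,0],[0,0,0,-28,0]]'; python3 -m creep '[[0,0,0,-4,0],[0,0,0,-8,0],[0,0,0,-12,0],[0,0,0,-15,0],[0,0,0,-17,0],[0,0,0,-18,0],[0,0,0,-19,0],[0,0,0,-19,0]]'
```

```text
time_s: 9.7
tcp_pos: [0.5058, 0.0719, 0.0979]
ee_rot: [[0.004, 0.116, -0.993], [0.003, -0.993, -0.116], [-1.0, -0.003, -0.004]]
wrist_force: [0.4, 0.0, -0.9]
gripper_width: 0.158
time_s: 10.5
tcp_pos: [0.5063, 0.072, 0.0823]
ee_rot: [[0.005, 0.118, -0.993], [0.003, -0.993, -0.118], [-1.0, -0.002, -0.006]]
wrist_force: [-6.8, 0.6, 22.3]
gripper_width: 0.159
```

```bash
python3 -m creep '[[0,0,0,1,0],[0,0,0,1,0],[0,0,0,1,0],[0,0,0,1,0],[0,0,0,1,0],[0,0,0,1,0],[0,0,0,1,0],[0,0,0,1,0]]'; python3 - <<'E'
from h import *
for n in ("scene","side"):
    c=capture(n); u=proj(c,np.array([.505,.072,.06]))[0].astype(int); X=cloud(c)
    hsv=cv2.cvtColor(c['image'],cv2.COLOR_BGR2HSV)
    m=(hsv[...,0]<16)&(hsv[...,1]>140)&(hsv[...,2]>50); m[:, :u[0]-30]=0; m[:,u[0]+30:]=0; m[:u[1]-30]=0; m[u[1]+30:]=0
    P=X[m]; print(n,len(P),np.percentile(P,[2,10,50,90,98],axis=0).round(4).tolist())
    cv2.imwrite(f"pics/{n}6.png",cv2.resize(c['image'][u[1]-40:u[1]+40,u[0]-50:u[0]+50],(750,600),interpolation=cv2.INTER_CUBIC))
print(sense())
E
python3 e.py pics/w6.png 5.85
```

```text
time_s: 11.3
tcp_pos: [0.5061, 0.072, 0.0831]
ee_rot: [[0.005, 0.118, -0.993], [0.003, -0.993, -0.118], [-1.0, -0.002, -0.005]]
wrist_force: [0.3, 0.7, 0.0]
gripper_width: 0.158
scene 90 [[nan, nan, nan], [nan, nan, nan], [nan, nan, nan], [nan, nan, nan], [nan, nan, nan]]
side 107 [[0.4749, 0.059, 0.0495], [0.481, 0.0642, 0.0523], [0.4908, 0.0668, 0.0678], [0.4995, 0.0731, 0.0951], [0.5122, 0.0746, 0.0999]]
{'time_s': 11.4, 'joints': array([ 2.62936471e+01,  2.12757990e+01, -2.72988763e+01, -3.05302524e-02,
       -4.10991183e+01,  7.05073163e+01]), 'joint_velocities': array([ 0.06764066, -0.16758064,  0.07969892,  0.02252709, -0.03210591,
       -0.00100652]), 'effort': array([-3.47693330e-01, -3.34131038e+01,  1.35745203e+01,  3.18983853e+00,
        4.08372120e-02,  2.29913736e-02]), 'tcp_pos': array([0.50612886, 0.0719453 , 0.08321181]), 'ee_rot': array([[ 0.00494919,  0.11802845, -0.99299788],
       [ 0.00283606, -0.99300771, -0.11801548],
       [-0.99998373, -0.00223212, -0.00524932]]), 'wrist_force': array([-0.2709056 ,  0.819177  , -1.31279655]), 'moment': array([0.20073147, 0.08068134, 0.00649008]), 'gripper_width': 0.1593006016471182}
slim inner
z 0.04 y@0=58.44 med 56.75 slope deg -3.41 sd 0.77
slim outer
z 0.04 y@0=87.42 med 85.00 slope deg -4.95 sd 1.25
broad inner
z 0.04 y@0=-48.80 med -48.75 slope deg 0.10 sd 0.05
broad outer
z 0.04 y@0=-92.61 med -92.75 slope deg -0.12 sd 0.12
spacer pts rel tcp (along,across,z): [[23.2, -3.2, 75.3], [23.7, -0.5, 76.1], [24.5, 2.4, 77.5]]
blade top 0 
tcp [0.5062 0.072  0.0832] yaw 6.78 [-0.4  0.8 -0. ] 11.45
tcp in stand frame 1.4 51.1
```

View pics/scene6.png

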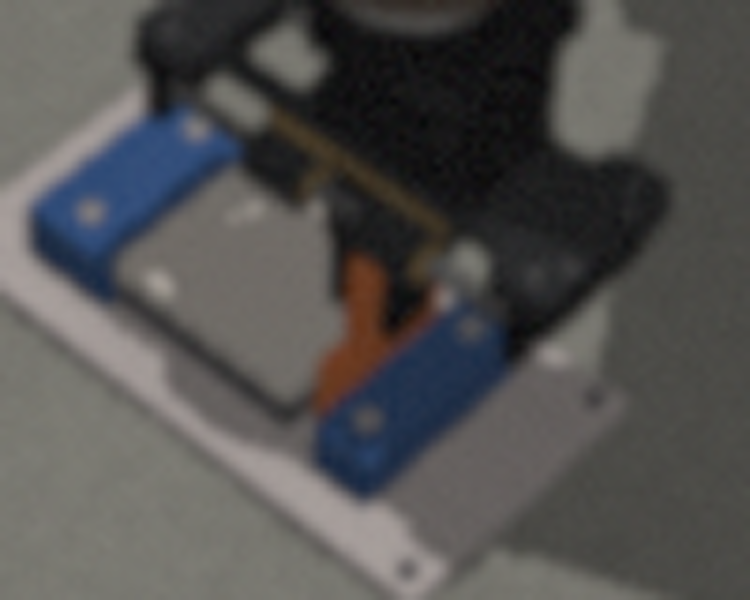

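View pics/side6.png

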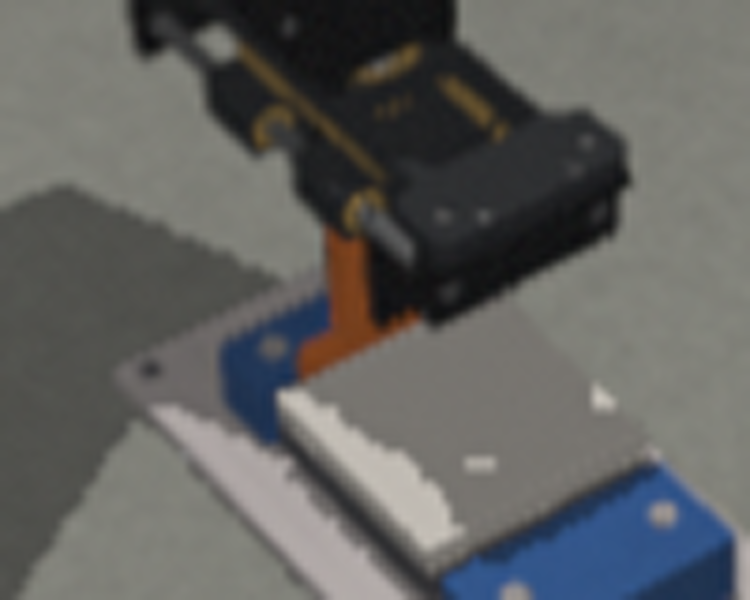

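View pics/w6.png

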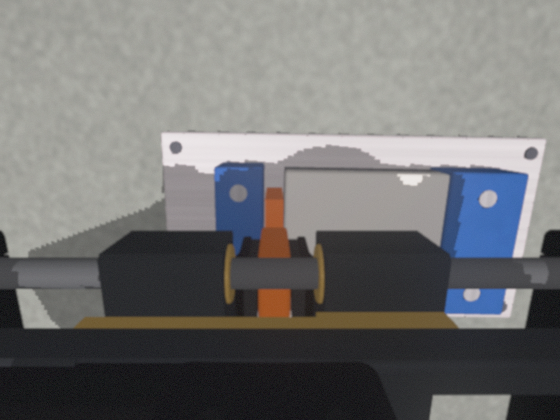

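Shoulder at about z = 52 mm and post top at about 98–100 mm mean the blade is on the floor, gripped a few mm lower than planned. I'll release, rise and check.

```bash
python3 -m creep '[[0.4,0,0,0,0],[0.4,0,0,0,0],[0.4,0,0,0,0],[0.5,0,0,0,0],[0.5,0,0,15,0],[0.5,0,0,40,0],[0.5,0,0,70,0],[0.5,0,0,95,0]]'; python3 -m creep '[[0.5,-10,-5,10,0],[0.5,-30,-20,20,0],[0.5,-60,-40,20,0],[0.5,-90,-50,20,0],[0.2,-100,-50,20,0],[0,-100,-50,20,0],[0,-100,-50,20,0],[0,-100,-50,20,0]]'; python3 e.py pics/w7.png 5.85
python3 - <<'E'
from h import *
c=capture("wrist"); X=cloud(c); Z=X[...,2]; hsv=cv2.cvtColor(c['image'],cv2.COLOR_BGR2HSV)
near=(abs(X[...,0]-.505)<.06)&(abs(X[...,1]-.072)<.04)
m=(hsv[...,0]<16)&(hsv[...,1]>140)&near
for lo,hi in ((.088,.12),(.044,.06)):
    P=X[m&(Z>lo)&(Z<hi)]
    if len(P)>5: print(len(P),np.median(P[:,2]),cv2.minAreaRect((P[:,:2]*1000).astype(np.float32)))
P=X[(hsv[...,1]<50)&(abs(X[...,0]-.51)<.03)&(abs(X[...,1]-.015)<.03)]; print('tile z',np.median(P[:,2]))
for n in ("side",):
    c=capture(n); u=proj(c,np.array([.505,.05,.06]))[0].astype(int)
    cv2.imwrite(f"pics/{n}7.png",cv2.resize(c['image'][u[1]-40:u[1]+40,u[0]-50:u[0]+50],(750,600),interpolation=cv2.INTER_CUBIC))
E
```

```text
time_s: 12.25
tcp_pos: [0.5063, 0.0719, 0.1797]
ee_rot: [[0.006, 0.118, -0.993], [0.003, -0.993, -0.118], [-1.0, -0.002, -0.006]]
wrist_force: [0.5, 0.0, -0.3]
gripper_width: 0.497
time_s: 13.05
tcp_pos: [0.4073, 0.0224, 0.1997]
ee_rot: [[0.006, 0.119, -0.993], [0.003, -0.993, -0.119], [-1.0, -0.002, -0.006]]
wrist_force: [-0.0, 0.1, -0.1]
gripper_width: 0.222
slim inner
z 0.04 y@0=51.55 med 53.00 slope deg 9.59 sd 1.35
slim outer
z 0.04 y@0=84.51 med 84.62 slope deg 0.36 sd 0.10
broad inner
z 0.04 y@0=-50.19 med -50.12 slope deg 0.20 sd 0.12
broad outer
z 0.04 y@0=-92.98 med -93.00 slope deg -0.14 sd 0.07
tcp [0.4072 0.0224 0.1996] yaw 6.8 [-0.4 -0.7 -0.6] 13.1
tcp in stand frame -102.1 11.8
835 0.0971276876482122 ((504.9754638671875, 71.17401885986328), (29.313941955566406, 12.82367992401123), 6.77915620803833)
336 0.05128674480575576 ((504.9805603027344, 71.38529205322266), (59.15519714355469, 9.214595794677734), 6.6508564949035645)
tile z 0.04728416145977729
```

View pics/w7.png

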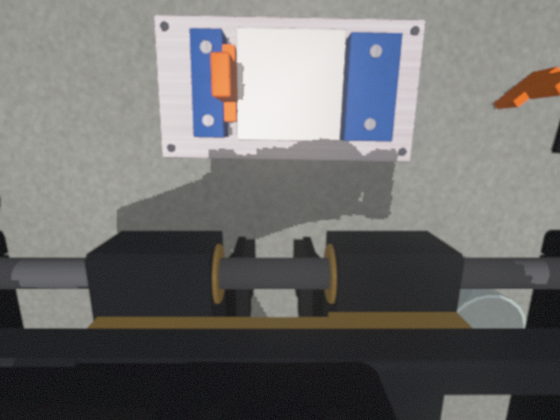

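View pics/side7.png

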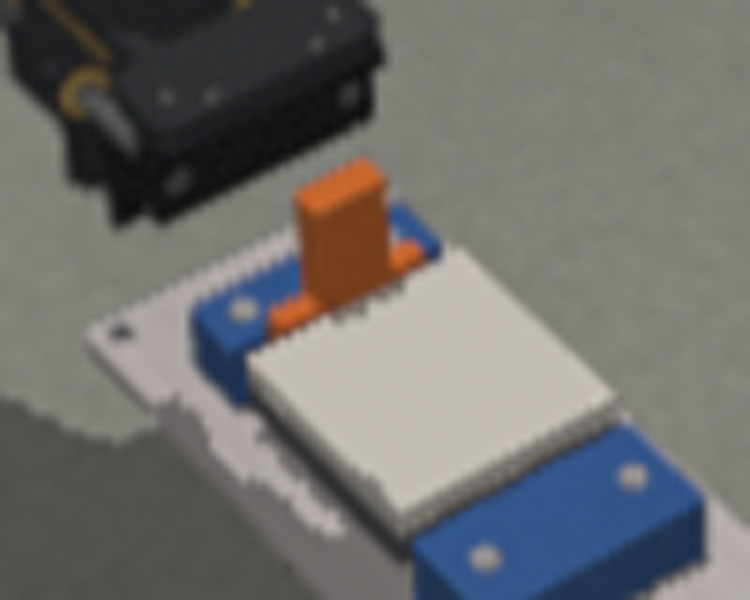

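The spacer stands upright and midway along the wide gap (wrist 222,80): shoulder z 51.3 mm and post top 97.1 mm, with the same −0.8 mm bias as the tile at 47.3 mm. The tile is still up. Now I'll press it with closed fingers.

```bash
python3 -m creep '[[0,25,-2,0,0],[0,65,-4,0,0],[0,103,-6,-10,0],[0,103,-6,-40,0],[0,103,-6,-70,0],[0,103,-6,-95,0],[0,103,-6,-115,0],[0,103,-6,-115,0]]'; python3 -m creep '[[0,0,0,-5,0],[0,0,0,-10,0],[0,0,0,-14,0],[0,0,0,-17,0],[0,0,0,-20,0],[0,0,0,-23,0],[0,0,0,-25,0],[0,0,0,-25,0]]'
```

```text
time_s: 14.0
tcp_pos: [0.5082, 0.0157, 0.0813]
ee_rot: [[-0.002, 0.118, -0.993], [0.001, -0.993, -0.118], [-1.0, -0.001, 0.002]]
wrist_force: [-0.0, -0.5, 0.5]
gripper_width: 0.005
time_s: 14.8
tcp_pos: [0.5088, 0.0159, 0.0593]
ee_rot: [[0.0, 0.119, -0.993], [0.0, -0.993, -0.119], [-1.0, -0.0, -0.0]]
wrist_force: [-6.3, 1.3, 17.5]
gripper_width: 0.006
```

```bash
python3 -m creep '[[0,0,0,-3,0],[0,0,0,-3,0],[0,0,0,-3,0],[0,0,0,-3,0],[0,0,0,-3,0],[0,0,0,-3,0],[0,0,0,-3,0],[0,0,0,-3,0]]'; python3 - <<'E'
from h import *
for n in ("scene","side"):
    c=capture(n); u=proj(c,np.array([.505,.04,.05]))[0].astype(int)
    cv2.imwrite(f"pics/{n}8.png",cv2.resize(c['image'][u[1]-50:u[1]+50,u[0]-65:u[0]+65],(780,600),interpolation=cv2.INTER_CUBIC))
    X=cloud(c); hsv=cv2.cvtColor(c['image'],cv2.COLOR_BGR2HSV); Z=X[...,2]
    m=(hsv[...,0]<16)&(hsv[...,1]>130)&(abs(X[...,0]-.505)<.06)&(abs(X[...,1]-.072)<.04)
    print(n,m.sum(),np.percentile(X[m],[3,50,97],axis=0).round(4).tolist() if m.sum() else '')
    t=(hsv[...,1]<60)&(abs(X[...,0]-.51)<.06)&(abs(X[...,1]-.021)<.06)&(Z<.055)&(Z>.03); d=(X[...,:2]-[.51,.021]); t&=(abs(d[...,0])<.035)&(abs(d[...,1])<.035)
    bl=(hsv[...,0]>100)&(hsv[...,0]<125)&(hsv[...,1]>120)&(abs(X[...,0]-.51)<.06)&(abs(X[...,1]-.021)<.12)&(Z>.036)
    print('tile z',t.sum(),np.median(Z[t]),'block top',np.median(Z[bl]))
s=sense(); print(s['tcp_pos'],s['wrist_force'],s['time_s'],s['joint_velocities'].round(2))
E
```

```text
time_s: 15.6
tcp_pos: [0.5088, 0.0158, 0.0593]
ee_rot: [[0.001, 0.12, -0.993], [0.0, -0.993, -0.12], [-1.0, 0.0, -0.001]]
wrist_force: [-6.9, 2.3, 19.3]
gripper_width: 0.008
scene 105 [[0.4843, 0.0724, 0.0357], [0.5184, 0.0776, 0.0546], [0.5352, 0.1054, 0.1128]]
tile z 303 0.0406306526135225 block top 0.040320859446157487
side 79 [[0.4748, 0.0632, 0.04], [0.4893, 0.0679, 0.0532], [0.5015, 0.0761, 0.0689]]
tile z 294 0.043046674640201066 block top 0.04206096245213442
[0.50877834 0.01586875 0.05930627] [-7.42860623  1.54641393 19.4632131 ] 15.7 [-0.04 -0.11 -0.03 -0.03 -0.07  0.03]
```

View pics/side8.png

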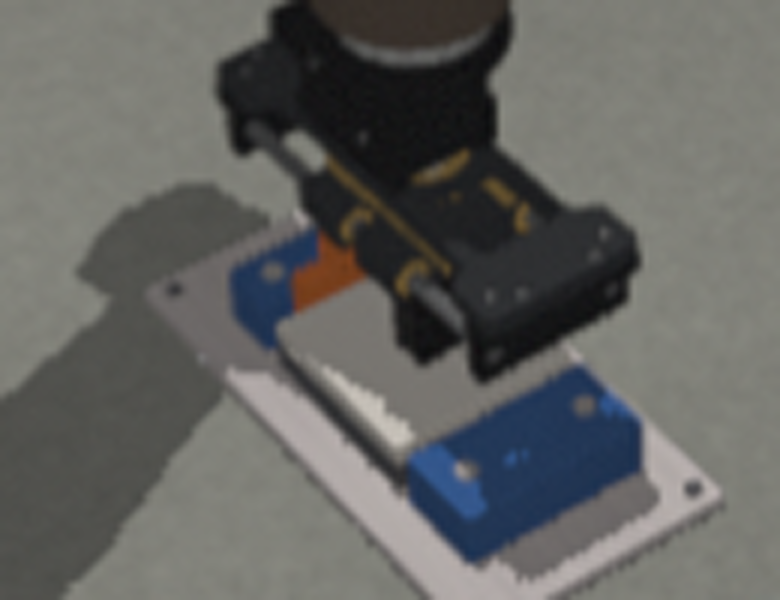

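View pics/scene8.png

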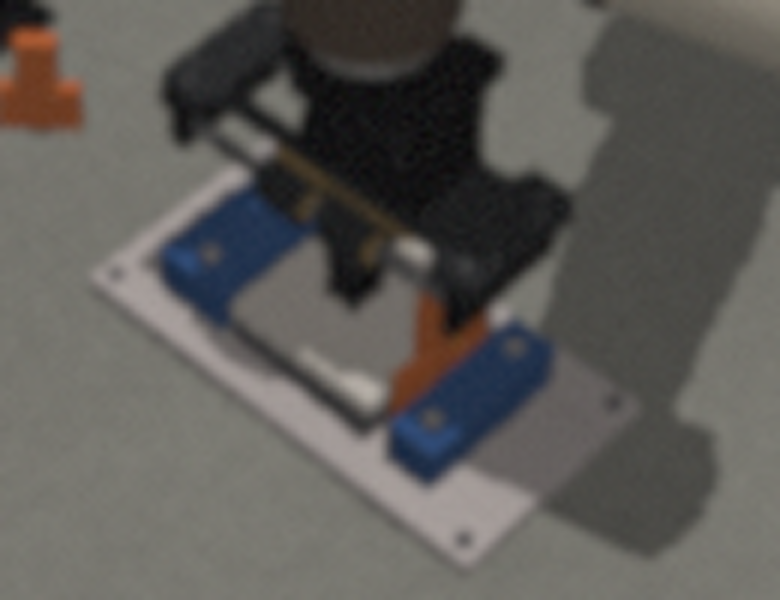

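The tile is level with the blocks (scene 40.6 vs 40.3 mm) with a steady push of about 19 N, and the spacer is upright in its gap. I'm handing in.

```bash
python3 -c "
from station import *
print(finish_job()); s=sense(); print(s['time_s'],s['tcp_pos'],s['wrist_force'])"
```

```text
the job is handed in; nothing more can be done
None
the job is handed in; nothing more can be done
```

The job is handed in at about 15.7 s of the 48 s allowed, with the arm still holding the tile down; the interface gave no verdict. I took the large orange spacer from the black rack, slid it into the wide gap beside the slim block and let it go. Then I pressed the tile with the closed fingertips.

**Spacer:** After release it stood upright with its shoulder at 51 mm and post top at 97 mm, so it is on the base plate. It sat within a few mm of midway along and was turned about 1° from the stand's x axis. In the final pictures it was partly hidden, but what showed was still upright in the gap.

**Tile:** The fingertips were at about 40.3 mm with a steady upward force of about 19 N. The scene camera put the tile at 40.6 mm against 40.3 mm for the block tops. The side camera disagreed slightly, at 43.0 against 42.1 mm, which is still flush within 1 mm.

**Surprises and gaps:**
- The spacer touched the floor about 4 mm sooner than planned, briefly with about 22 N. It had been gripped lower than intended.
- I did not re-measure the bystanders at the end. The arm passed well above them, and I saw no contact.

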